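# Find the pushbutton that still snaps and fit it to the control box

## Robot

A 7-joint arm with a two-finger parallel gripper is mounted at the origin on a cart in front of the work surface, level with it; the furniture and walls round the work are solid. World frame = base frame: x ahead of the robot, y to its left, z up, the work surface at z = 0. Lengths are in m, angles in rad, forces in N, time in s.
With the tool pointing down it reaches from about 0.425 to 0.925 m from the base axis. Payload 6.8 kg.
Tool frame: the origin (TCP) lies midway between the tips of the shut fingers; the grasp point (between the pads) lies 19 mm behind it (bot.grasp_offset is the distance from the TCP to the grasp point, in m); z points along the fingers, x is the direction in which the jaws open and shut, and the axes are right-handed (so a half turn about z gives the same grasp; the last joint's range is limited). The gripper opens to 85 mm and grips with 20 to 120 N. Pads are 22 mm wide; open, the fingers measure 114 mm over their backs; the gripper's body (76 mm by 85 mm) begins 54 mm behind the grasp point. The pads swing forward as they close: fully open they stand 13 mm farther back than shut.
Start: joints at [-1.412, 0.477, 0.022, 1.555, -0.011, 1.109, -0.083], TCP at [0.178, 0.651, 0.231] pointing down, gripper open.
Joint ranges: [-2.96, 2.96], [-0.34, 2.1], [-1.41, 1.46], [0.24, 2.44], [-1.37, 4.51], [0.17, 1.92], [-2.96, 2.96]. Speed limits (rad/s): [2.39, 2.39, 3.14, 3.14, 3.14, 3.14, 3.14].

## Interface

Orientations are given as a unit quaternion [w, x, y, z].
In Python, from station import bot, imaging gives the robot as it stands. The module is installed in compiled form; this text tells all that it offers.
- The arm moves only by the tool apply_moves, never from a script. Its argument "increments" is a list of rows, each a list of 7 numbers: the shift along the tool's x, y, z in mm, then the turn, a rotation vector about the tool's x, y, z in degrees, then the closure, from -1 (fully open) to 1 (shut). In form: [[dx, dy, dz, rx, ry, rz, grip], ...]. A call has exactly 8 rows; each row shifts and turns the pose as measured when the row begins, along the tool's axes as they then stand; what a row does not reach is not made up. A row lasts 1/8 s, in which the tool goes at most 62.5 mm and 10.7 degrees, less where a joint would pass 70% of its speed; a pose out of reach is approached as far as the arm can. A call with a gripper value outside its range is refused whole. The fingers move at their own pace and stop on an object; "grip_force" is the grip in N (left out, the last holds). Time passes only in rows, so rows that do not move let the fingers close, or fill a call up. It gives the time, the measured TCP pose, the force and the opening at its end, in the units of the state.
- bot.get_obs(): the state, without advancing time (a new reading comes with each control period).
- imaging.read_camera(name): name is "side" or "top"; returns the picture (480x640x3 uint8, red, green, blue); there is no depth.
- imaging.get_calibration(name): a dict with "K" (3x3 intrinsics, pixels), "k1" (the pictures are not rectified: a ray, as slopes to the right and down, at radius r is drawn at 1 + k1 r^2 times it, then the intrinsics apply), "extrinsics" (4x4, takes a point from camera to world coordinates). Camera axes: x right, y down, z forward; pixel columns grow to the right and rows downward; lengths in m; the calibration is good to about 2 mm. A picture is of the moment at which its call begins. get_calibration takes no time and is no camera call.
- bot.hand_in(): hands the job in, once; it reports no verdict.
The state is a dict: "t": time; "q": joint angles; "joint_vel": joint speeds; "joint_torque": joint torques, N m; "eef_pos": TCP position; "tool_rot": TCP orientation; "contact_force": force on the tool from outside, world axes, zero at the start; "torque": the same for the moment, N m; "gripper_width": opening from 0.0 (shut) to 1.0 (fully open).
Only numpy, scipy, OpenCV 4.12 (cv2) and the standard library are available. Lean on these libraries where they do the work, as an engineer would, in place of code of your own. Each camera call takes 0.05 s, during which the arm holds its last target.

## Task

Of the three look-alike pushbuttons in the test bracket only one still works: press their caps down slowly, never loading a cap with more than 25 N by pressing or gripping, until you feel the one whose resistance rises and then snaps over, and reject those that stay soft right down to the end stop. Take the button you felt snap out of the bracket and lower it into the empty hole of the control box, without dropping or forcing it, until its bezel lies flat on the panel, and let go. The soft buttons stay standing in the bracket and the other things on the bench stay where they are.

Things in the scene. Friction and masses are not known exactly. Their poses are not given: they have to be found in the camera images.
- place_1 (a point): Centre of hole 1 of 3 in the test bracket (1 leftmost, +y), on its top face; z up, row along y. A pushbutton stands in it, on this axis within 1.5 mm: bezel underside at this point, steel bezel 32 mm diameter, 13 mm high; above it a black cap, 23 mm diameter, 10 mm proud, flat top 23 mm above this point; below a 21.6 mm barrel, 28 mm long, lowest 12 mm tapered to 10 mm, terminals 6 mm more. About 80 g, loose.
- place_2 (a point): Centre of hole 2 of 3 in the test bracket (1 leftmost, +y), on its top face; z up, row along y. A pushbutton stands in it, on this axis within 1.5 mm: bezel underside at this point, steel bezel 32 mm diameter, 13 mm high; above it a black cap, 23 mm diameter, 10 mm proud, flat top 23 mm above this point; below a 21.6 mm barrel, 28 mm long, lowest 12 mm tapered to 10 mm, terminals 6 mm more. About 80 g, loose.
- place_3 (a point): Centre of hole 3 of 3 in the test bracket (1 leftmost, +y), on its top face; z up, row along y. A pushbutton stands in it, on this axis within 1.5 mm: bezel underside at this point, steel bezel 32 mm diameter, 13 mm high; above it a black cap, 23 mm diameter, 10 mm proud, flat top 23 mm above this point; below a 21.6 mm barrel, 28 mm long, lowest 12 mm tapered to 10 mm, terminals 6 mm more. About 80 g, loose.
- bracket: Test bracket, fixed: aluminium strip bent to an inverted U, 62 mm (x) by 218 mm (y), top 56 mm up, 4 mm thick, three 24 mm holes 70 mm apart. Origin under its centre. Caps: sprung, 6 mm travel. Good one: 1 N, up to 9 to 12 N at 2 to 3 mm, snaps over, falls to 2 to 4 N at the stop. Worn, soft: climbs evenly from 1 N to 8 to 12 N at the stop. Past the stop over 10 N per mm. Which hole holds the good one changes.
- control_box: Grey control box lying face up, fixed: 182 mm long (x), 86 mm wide (y), panel (top face) 62 mm above the bench, hollow. Along the panel from its near end: an empty hole, then a low pilot lamp (29 mm diameter, 11 mm high) and a selector switch (30 mm diameter, 20 mm high), 64 and 114 mm further along x. Origin: centre of its underside.
- box_hole (a point): Centre of the empty hole of the control box, at the height of the panel's top face; z up. Hole 24 mm diameter, through the 5 mm panel, free below.
- multimeter: Hand-held multimeter, dark, 71 x 135 x 41 mm, lying behind the bracket; bystander. Origin under its centre.
- solder_spool: Spool 62 mm diameter, 46 mm high, standing behind the bracket; bystander. Origin under its centre.
- cutters: Wire cutters, 138 mm long, 45 mm wide, 11 mm high, lying to the right of the box; bystander. Origin under its centre.
- marker: Marker pen, 136 mm long, 16 mm thick, lying at the back between bracket and box; bystander. Origin under its centre.

How it is judged:
On the way, in this order (a step that is already met when the one before it is completed fails the run):
1. the button that works has been pressed, in the bracket, through its snap (cap more than 3.3 mm down) (value of joint snap_button_cap above 0.0033 m and distance of snap_button_bezel from where it was at the start of the episode below 0.01 m), for 0.05 s.
2. that button sits in the empty hole of the control box, bezel flat on the panel (horizontal distance between snap_button_bezel and box_hole below 0.004 m and z of snap_button_bezel in the frame of box_hole between 0.004 and 0.009 m and angle between snap_button_bezel's own z axis and vertical below 0.06 rad), for 0.2 s.
At the end, for the whole second after the job is handed in: The button that snaps hangs at rest in the control box's empty hole: axis within 4 mm of the hole's, bezel underside within 2.5 mm of the panel, upright within 0.06 rad; the two soft buttons stand upright in the bracket within 15 mm of where they were (all of step 2 and linear speed of snap_button below 0.02 m/s and distance of each of soft_button_1_bezel, soft_button_2_bezel from where it was at the start of the episode below 0.015 m and angle between each of soft_button_1_bezel, soft_button_2_bezel's own z axis and vertical below 0.1 rad); the robot touches nothing.
It fails at once if a cap is loaded with more than 25 N, or struck or pushed down faster than 0.15 m/s (contact force between any of soft_button_1_cap_c0, snap_button_cap_c0, soft_button_2_cap_c0 and anything else above 25 N or velocity of joint any of soft_button_1_cap, snap_button_cap, soft_button_2_cap above 0.15 m/s).
It fails at once if a soft button is pulled out of the bracket (moved more than 30 mm) (distance of any of soft_button_1_bezel, soft_button_2_bezel from where it was at the start of the episode above 0.03 m).
It fails at once if the button is forced against the box with more than 40 N (contact force between snap_button and control_box above 40 N).
It fails at once if the button is dropped: it moves faster than 0.6 m/s with no finger on it (linear speed of snap_button above 0.6 m/s and contact force between snap_button and the fingers below 0.05 N).
It fails at once if a bystander (multimeter, spool, cutters, marker) is moved more than 30 mm (distance of any of multimeter, solder_spool, cutters, marker from where it was at the start of the episode above 0.03 m).
It also fails if it takes over 72 s, if anything falls off the work surface, if the arm or the gripper's body presses on something with over 40 N, if the wrist force passes 120 N, or if a joint passes its speed limit or range.

## Working session

There is one attempt and no reset: what is moved stays moved. The work goes in short steps, Python scripts to look and compute and a tool call to move; the robot and the scene stay as the last step left them, time stands still between calls to the robot, and variables do not carry over. Pictures are saved under pics/ and viewed, and the job is handed in when it is done.

Besides the shell and the picture viewer there is one more tool, called after "Request:" in YAML: its name, and indented under it one key for each argument. apply_moves: Moves the arm, as the interface text tells. Its arguments: {"type":"object","properties":{"increments":{"type":"array","items":{"type":"array","items":{"type":"number"}}},"grip_force":{"type":"number"}},"required":["increments"]}

```bash
mkdir -p pics; ls
cat > h.py <<'E'
import numpy as np, cv2
from station import bot, imaging
def snap(n,f):
    im=imaging.read_camera(n); cv2.imwrite('pics/'+f,cv2.cvtColor(im,cv2.COLOR_RGB2BGR)); return im
def ray(n,u,v):
    c=imaging.get_calibration(n);K=np.array(c['K']);T=np.array(c['extrinsics'])
    p=cv2.undistortPoints(np.array([[[u,v]]],float),K,np.array([c['k1'],0,0,0,0.]))[0,0]
    return T[:3,3],T[:3,:3]@np.array([p[0],p[1],1])
def atz(n,u,v,z):
    o,d=ray(n,u,v); return o+d*(z-o[2])/d[2]
def proj(n,P):
    c=imaging.get_calibration(n);K=np.array(c['K']);T=np.linalg.inv(np.array(c['extrinsics']))
    return cv2.projectPoints(np.array(P,float).reshape(-1,3),cv2.Rodrigues(T[:3,:3])[0],T[:3,3],K,np.array([c['k1'],0,0,0,0.]))[0][:,0]
E
python3 - <<'E'
from h import *
np.set_printoptions(suppress=True,precision=4)
snap('top','t0.png');snap('side','s0.png')
for n in('top','side'):print(imaging.get_calibration(n))
print(bot.get_obs(),bot.grasp_offset)
E
```

```text
pics
{'K': array([[555.0769,   0.    , 317.9873],
       [  0.    , 555.0769, 240.3034],
       [  0.    ,   0.    ,   1.    ]]), 'k1': -0.1508295641950704, 'extrinsics': array([[ 0.0029, -0.9812,  0.1932,  0.3623],
       [-0.9999, -0.0056, -0.0132, -0.097 ],
       [ 0.014 , -0.1932, -0.9811,  1.2003],
       [ 0.    ,  0.    ,  0.    ,  1.    ]])}
{'K': array([[464.4287,   0.    , 322.4054],
       [  0.    , 464.4287, 238.6144],
       [  0.    ,   0.    ,   1.    ]]), 'k1': -0.11609172812939005, 'extrinsics': array([[ 0.8223, -0.3795,  0.424 ,  0.0558],
       [-0.569 , -0.539 ,  0.621 , -0.8804],
       [-0.0072, -0.7519, -0.6592,  0.8962],
       [ 0.    ,  0.    ,  0.    ,  1.    ]])}
{'t': 0.1, 'q': array([-1.4121,  0.4777,  0.0224,  1.5563, -0.0115,  1.1093, -0.0831]), 'joint_vel': array([ 0.0006, -0.0023,  0.0022, -0.006 , -0.0014,  0.001 , -0.    ]), 'joint_torque': array([  0.004 , -59.7758,   1.6135, -28.1956,   0.0129,   0.0049,
         0.    ]), 'eef_pos': array([0.1779, 0.6506, 0.2304]), 'tool_rot': array([ 0.0005,  0.7949,  0.6068, -0.0006]), 'contact_force': array([-0.7412,  0.3754, -0.7314]), 'torque': array([-0.0177,  0.0071,  0.054 ]), 'gripper_width': 1.0028837282944103} 0.0187
```

View pics/t0.png

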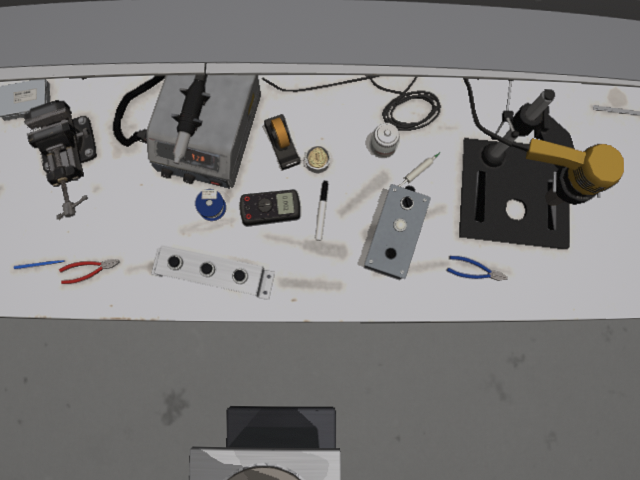

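View pics/s0.png

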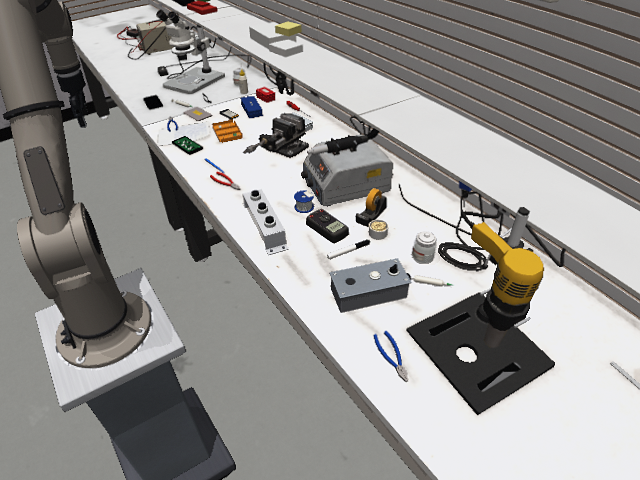

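Run:
```python
from h import *
t=cv2.imread('pics/t0.png');s=cv2.imread('pics/s0.png')
a=cv2.resize(t[230:310,140:290],None,fx=5,fy=5,interpolation=cv2.INTER_CUBIC)
b=cv2.resize(t[170:290,350:450],None,fx=5,fy=5,interpolation=cv2.INTER_CUBIC)
c=cv2.resize(s[180:260,230:300],None,fx=7,fy=7,interpolation=cv2.INTER_CUBIC)
d=cv2.resize(s[245:315,320:420],None,fx=7,fy=7,interpolation=cv2.INTER_CUBIC)
for n,i in zip('abcd',(a,b,c,d)):cv2.imwrite(f'pics/z_{n}.png',i)
for p in [(175,261),(207,268),(239.5,275)]:print(atz('top',*p,.079))
print(atz('top',391,253.5,.062))
```

```text
[0.53807269 0.18211236 0.079     ]
[0.52409466 0.11493986 0.079     ]
[0.510198   0.04766781 0.079     ]
[ 0.55924718 -0.26496338  0.062     ]
```

View pics/z_a.png

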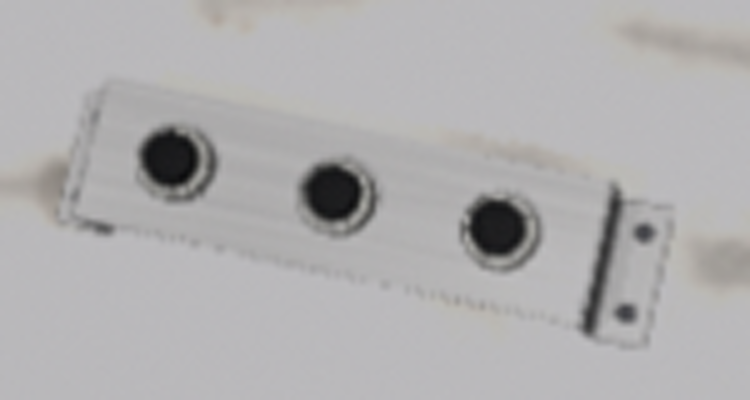

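View pics/z_b.png

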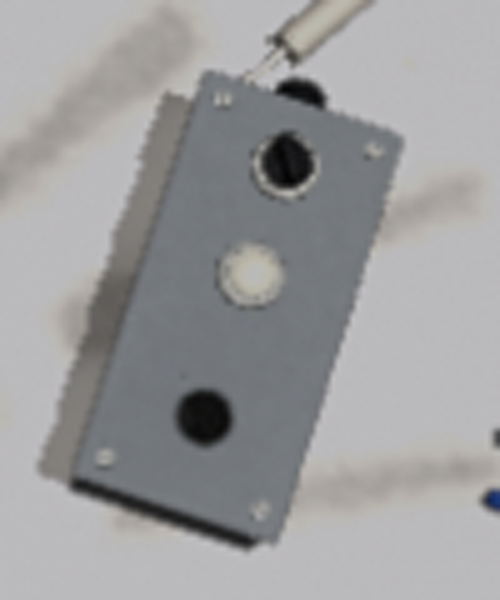

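View pics/z_c.png

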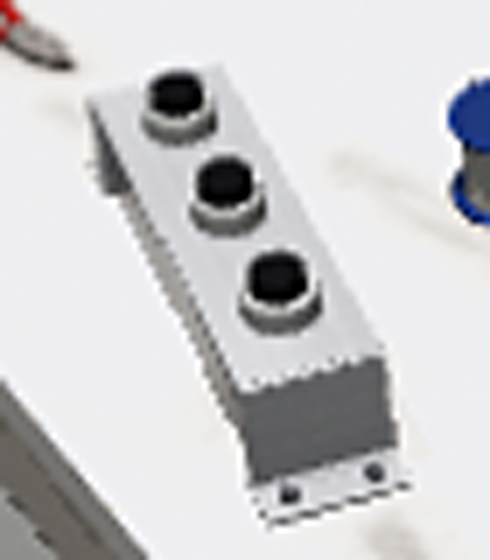

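View pics/z_d.png

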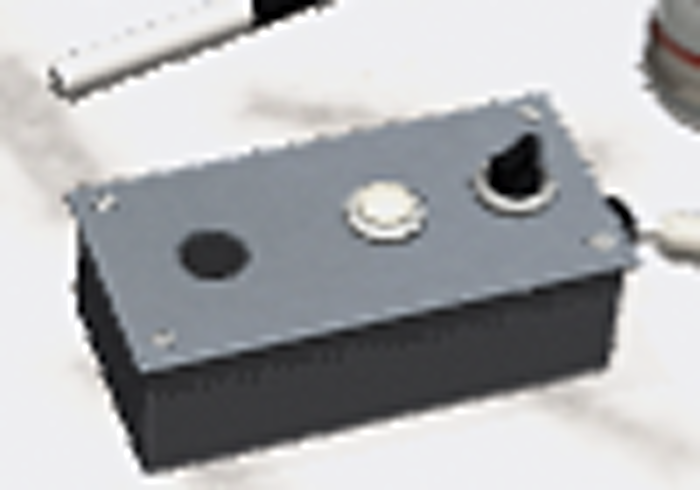

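```bash
cat >> h.py <<'E'
def blob(img,x0,y0,x1,y1,thr,f=8):
    g=cv2.cvtColor(img,cv2.COLOR_BGR2GRAY)[y0:y1,x0:x1]
    g=cv2.resize(g,None,fx=f,fy=f,interpolation=cv2.INTER_CUBIC)
    n,l,st,c=cv2.connectedComponentsWithStats((g<thr).astype(np.uint8))
    i=1+np.argmax(st[1:,4]); return (c[i]+.5)/f-.5+[x0,y0],st[i,4]/f**2
def tri(pt,ps):
    A=[];b=[]
    for n,p in(('top',pt),('side',ps)):
        o,d=ray(n,*p);d=d/np.linalg.norm(d);M=np.eye(3)-np.outer(d,d);A.append(M);b.append(M@o)
    return np.linalg.solve(sum(A),sum(b))
E
python3 - <<'E'
from h import *
np.set_printoptions(suppress=True,precision=4)
t=cv2.imread('pics/t0.png');s=cv2.imread('pics/s0.png')
R=[('c1',(166,252,184,269),(249,188,262,197),.079),('c2',(199,259,216,276),(256,202,268,210),.079),('c3',(231,266,248,283),(263,215,276,223),.079),('hole',(383,244,399,262),(344,276,358,287),.062)]
for n,a,b,z in R:
    th=(60,60) if n!='hole' else (65,75)
    pt,A=blob(t,*a,th[0]);ps,B=blob(s,*b,th[1])
    print(n,pt,A,ps,B,'top',atz('top',*pt,z),'side',atz('side',*ps,z),'tri',tri(pt,ps))
E
```

```text
c1 [173.6086 261.3007] 88.78125 [254.8345 193.1728] 33.265625 top [0.5374 0.185  0.079 ] side [0.5329 0.1783 0.079 ] tri [0.5378 0.187  0.0721]
c2 [206.1702 268.1599] 87.703125 [261.6917 205.7953] 40.4375 top [0.5238 0.1166 0.079 ] side [0.5192 0.1107 0.079 ] tri [0.5238 0.1182 0.0726]
c3 [238.9346 275.0714] 87.421875 [269.1425 219.3542] 44.546875 top [0.51   0.0488 0.079 ] side [0.5057 0.0431 0.079 ] tri [0.51   0.05   0.0727]
hole [390.3985 252.9901] 94.078125 [349.9398 281.046 ] 49.265625 top [ 0.5603 -0.2637  0.062 ] side [ 0.5575 -0.2644  0.062 ] tri [ 0.5596 -0.2635  0.0603]
```

Run:
```python
from h import *
from scipy.optimize import least_squares
np.set_printoptions(suppress=True,precision=4)
th=np.linspace(0,2*np.pi,40)
def cen(n,x,y,r,zs):
    P=[[x+r*np.cos(a),y+r*np.sin(a),z] for z in zs for a in th]
    h=cv2.convexHull(proj(n,P).astype(np.float32)); m=cv2.moments(h); return np.array([m['m10']/m['m00'],m['m01']/m['m00']]),m['m00']
D=[('c1',[173.6086,261.3007],[254.8345,193.1728]),('c2',[206.1702,268.1599],[261.6917,205.7953]),('c3',[238.9346,275.0714],[269.1425,219.3542])]
for n,a,b in D:
    for cam,p in(('top',a),('side',b)):
        r=least_squares(lambda v:cen(cam,*v,.0115,(.069,.079))[0]-p,[.52,.1]).x
        print(n,cam,r,cen(cam,*r,.0115,(.069,.079))[1])
for cam,p in(('top',[390.3985,252.9901]),('side',[349.9398,281.046])):
    r=least_squares(lambda v:cen(cam,*v,.012,(.062,))[0]-p,[.52,.1]).x
    print('hole',cam,r,cen(cam,*r,.012,(.062,))[1])
print(atz('top',*(np.array([253,272])/5-.4+[350,170]),.073),atz('top',*(np.array([287,165])/5-.4+[350,170]),.076))
```

```text
c1 top [0.5382 0.1862] 109.43370703770779
c1 side [0.5359 0.1848] 46.450700495392084
c2 top [0.5244 0.1175] 108.73658451903611
c2 side [0.5221 0.1168] 50.45263980119489
c3 top [0.5107 0.0494] 107.63926218054257
c3 side [0.5085 0.0488] 54.92151579563506
hole top [ 0.5603 -0.2637] 100.85840014903806
hole side [ 0.5575 -0.2643] 53.660942890215665
[ 0.6201 -0.2842  0.073 ] [ 0.6658 -0.2994  0.076 ]
```

```bash
cat >> h.py <<'E'
from scipy.spatial.transform import Rotation as R
def to(x,y,z,az=-11.4):
    o=bot.get_obs();q=o['tool_rot'];r=R.from_quat([q[1],q[2],q[3],q[0]])
    a=np.radians(az);T=R.from_matrix(np.array([[np.cos(a),np.sin(a),0],[np.sin(a),-np.cos(a),0],[0,0,-1]]))
    d=r.inv().apply(np.array([x,y,z])-o['eef_pos'])*1e3
    rv=np.degrees((r.inv()*T).as_rotvec())
    print('t',round(o['t'],2),'pos',o['eef_pos'].round(4),'F',o['contact_force'].round(2),'w',round(o['gripper_width'],3),'| d mm',d.round(1),'rot',rv.round(2))
E
python3 -c "
from h import *
to(.537,.1855,.11)"
```

```text
t 0.1 pos [0.1779 0.6506 0.2304] F [-0.74  0.38 -0.73] w 1.003 | d mm [-353.8  469.1  121. ] rot [7.000e-02 7.000e-02 8.611e+01]
```

Request:
apply_moves:
  increments:
    - [-32,42,0,0,0,0,1]
    - [-32,42,0,0,0,0,1]
    - [-32,42,0,0,0,0,1]
    - [-32,42,0,0,0,0,1]
    - [-32,42,0,0,0,0,1]
    - [-32,42,0,0,0,0,1]
    - [-32,42,0,0,0,0,1]
    - [-32,42,0,0,0,0,1]
  grip_force: 30

```text
t: 1.1
eef_pos: [0.4378, 0.3079, 0.2272]
tool_rot: [0.001, 0.792, 0.611, -0.003]
contact_force: [1.0, 1.4, 0.2]
gripper_width: 0.0
```

```bash
python3 -c "
from h import *
to(.537,.1855,.11)"
```

```text
t 1.1 pos [0.4378 0.3079 0.2272] F [1.02 1.37 0.25] w 0.0 | d mm [-92.5 127.5 117.3] rot [ 0.1   0.37 86.67]
```

Request:
apply_moves:
  increments:
    - [-30,42,10,0,0,0,1]
    - [-30,42,10,0,0,0,1]
    - [-30,42,10,0,0,0,1]
    - [0,0,15,0,0,10.6,1]
    - [0,0,15,0,0,10.6,1]
    - [0,0,15,0,0,10.6,1]
    - [0,0,15,0,0,10.6,1]
    - [0,0,10,0,0,10.6,1]

```text
t: 2.1
eef_pos: [0.5412, 0.1765, 0.1234]
tool_rot: [0.003, 0.983, 0.185, -0.003]
contact_force: [-0.8, 0.5, -0.2]
gripper_width: 0.002
```

```bash
python3 -c "
from h import *
to(.537,.1855,.09)"
```

```text
t 2.1 pos [0.5412 0.1765 0.1234] F [-0.81  0.53 -0.23] w 0.002 | d mm [ -0.4 -10.   33.4] rot [ 0.37  0.28 32.77]
```

Request:
apply_moves:
  increments:
    - [0,-6,10,0,0,0,1]
    - [0,-4,10,0,0,0,1]
    - [0,0,6,0,0,10.6,1]
    - [0,0,0,0,0,10.6,1]
    - [0,0,0,0,0,10.6,1]
    - [0,0,0,0.4,0.3,1,1]
    - [0,0,0,0,0,0,1]
    - [0,0,0,0,0,0,1]

```text
t: 3.1
eef_pos: [0.5351, 0.1881, 0.0934]
tool_rot: [0.0, 0.996, -0.095, -0.0]
contact_force: [0.4, 0.0, 0.9]
gripper_width: -0.002
```

```bash
python3 -c "
from h import *
to(.537,.1855,.081);snap('side','s1.png');snap('top','t1.png')
s=cv2.imread('pics/s1.png');t=cv2.imread('pics/t1.png')
a=cv2.resize(s[150:250,210:310],(500,500),interpolation=2);b=cv2.resize(t[220:300,140:270],(650,400),interpolation=2)
o=np.zeros((500,800,3),np.uint8);o[:400,:400]=cv2.resize(a,(400,400));o[:246,400:]=cv2.resize(b,(400,246));cv2.imwrite('pics/z1.png',o)"
```

```text
t 3.1 pos [0.5351 0.1881 0.0934] F [0.36 0.03 0.95] w -0.002 | d mm [ 2.4  2.2 12.4] rot [0.05 0.04 0.55]
```

View pics/z1.png

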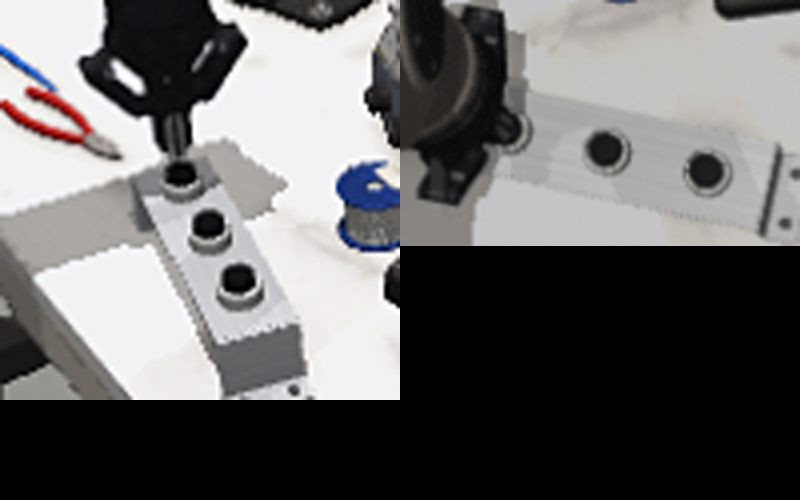

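Request:
apply_moves:
  increments:
    - [2.4,2.2,4,0,0,0.5,1]
    - [0,0,4,0,0,0,1]
    - [0,0,2,0,0,0,1]
    - [0,0,1,0,0,0,1]
    - [0,0,0.5,0,0,0,1]
    - [0,0,0.5,0,0,0,1]
    - [0,0,0.5,0,0,0,1]
    - [0,0,0,0,0,0,1]

```text
t: 4.2
eef_pos: [0.5374, 0.1851, 0.0801]
tool_rot: [0.0, 0.995, -0.099, -0.0]
contact_force: [0.3, -0.1, 0.4]
gripper_width: 0.003
```

Request:
apply_moves:
  increments:
    - [0,0,0.5,0,0,0,1]
    - [0,0,0.5,0,0,0,1]
    - [0,0,0.5,0,0,0,1]
    - [0,0,0.5,0,0,0,1]
    - [0,0,0.5,0,0,0,1]
    - [0,0,0,0,0,0,1]
    - [0,0,0,0,0,0,1]
    - [0,0,0,0,0,0,1]

```text
t: 5.2
eef_pos: [0.5374, 0.1851, 0.078]
tool_rot: [0.0, 0.995, -0.099, -0.0]
contact_force: [-1.0, 0.3, 2.0]
gripper_width: 0.002
```

Request:
apply_moves:
  increments:
    - [0,0,0.5,0,0,0,1]
    - [0,0,0.5,0,0,0,1]
    - [0,0,0.5,0,0,0,1]
    - [0,0,0.5,0,0,0,1]
    - [0,0,0,0,0,0,1]
    - [0,0,0,0,0,0,1]
    - [0,0,0,0,0,0,1]
    - [0,0,0,0,0,0,1]

```text
t: 6.2
eef_pos: [0.5375, 0.1851, 0.0767]
tool_rot: [-0.0, 0.995, -0.099, -0.0]
contact_force: [-2.1, 0.0, 4.1]
gripper_width: 0.0
```

Request:
apply_moves:
  increments:
    - [0,0,0.5,0,0,0,1]
    - [0,0,0.5,0,0,0,1]
    - [0,0,0.5,0,0,0,1]
    - [0,0,0.5,0,0,0,1]
    - [0,0,0,0,0,0,1]
    - [0,0,0,0,0,0,1]
    - [0,0,0,0,0,0,1]
    - [0,0,0,0,0,0,1]

```text
t: 7.2
eef_pos: [0.5374, 0.1852, 0.0762]
tool_rot: [-0.001, 0.995, -0.099, -0.001]
contact_force: [-2.4, -0.5, 5.5]
gripper_width: -0.001
```

Request:
apply_moves:
  increments:
    - [0,0,1,0,0,0,1]
    - [0,0,1,0,0,0,1]
    - [0,0,1,0,0,0,1]
    - [0,0,1,0,0,0,1]
    - [0,0,1,0,0,0,1]
    - [0,0,1,0,0,0,1]
    - [0,0,1,0,0,0,1]
    - [0,0,1,0,0,0,1]

```text
t: 8.2
eef_pos: [0.5376, 0.1851, 0.0729]
tool_rot: [-0.003, 0.995, -0.1, -0.002]
contact_force: [-5.6, -1.5, 14.4]
gripper_width: -0.006
```

Request:
apply_moves:
  increments:
    - [0,0,-0.5,0,0,0,1]
    - [0,0,-0.5,0,0,0,1]
    - [0,0,0,0,0,0,1]
    - [0,0,0,0,0,0,1]
    - [0,0,0,0,0,0,1]
    - [0,0,0,0,0,0,1]
    - [0,0,0,0,0,0,1]
    - [0,0,0,0,0,0,1]

```text
t: 9.2
eef_pos: [0.5375, 0.1851, 0.0764]
tool_rot: [-0.004, 0.995, -0.1, -0.002]
contact_force: [-1.9, -0.5, 4.0]
gripper_width: 0.001
```

```bash
python3 -c "
from h import *
to(.5232,.1172,.0805)"
```

```text
t 9.2 pos [0.5375 0.1851 0.0764] F [-1.9  -0.51  3.97] w 0.001 | d mm [-0.5 69.4 -4.6] rot [-0.42  0.32 -0.1 ]
```

Request:
apply_moves:
  increments:
    - [0,0,-14,0,0,0,1]
    - [0,20,0,0,0,0,1]
    - [0,30,0,0,0,0,1]
    - [0,19,0,0,0,0,1]
    - [-0.5,1,0,-0.4,0.3,0,1]
    - [0,0,3,0,0,0,1]
    - [0,0,3,0,0,0,1]
    - [0,0,1,0,0,0,1]

```text
t: 10.2
eef_pos: [0.5222, 0.1134, 0.0828]
tool_rot: [0.0, 0.995, -0.1, 0.0]
contact_force: [-0.5, 0.9, 0.3]
gripper_width: 0.001
```

```bash
python3 -c "
from h import *
to(.5232,.1172,.0805)"
```

```text
t 10.2 pos [0.5222 0.1134 0.0828] F [-0.5   0.93  0.27] w 0.001 | d mm [ 0.2 -3.9  2.3] rot [ 0.01 -0.04 -0.03]
```

Request:
apply_moves:
  increments:
    - [0.2,-3.9,1,0,0,0,1]
    - [0,0,1,0,0,0,1]
    - [0,0,1,0,0,0,1]
    - [0,0,0.5,0,0,0,1]
    - [0,0,0.5,0,0,0,1]
    - [0,0,0.7,0,0,0,1]
    - [0,0,0.7,0,0,0,1]
    - [0,0,0.7,0,0,0,1]

```text
t: 11.2
eef_pos: [0.5235, 0.1186, 0.0767]
tool_rot: [-0.0, 0.995, -0.099, 0.0]
contact_force: [-1.2, -0.1, 4.1]
gripper_width: -0.003
```

Request:
apply_moves:
  increments:
    - [0,0,0.7,0,0,0,1]
    - [0,0,0.7,0,0,0,1]
    - [0,0,0.7,0,0,0,1]
    - [0,0,0.7,0,0,0,1]
    - [0,0,0.7,0,0,0,1]
    - [0,0,0.7,0,0,0,1]
    - [0,0,0.7,0,0,0,1]
    - [0,0,0.7,0,0,0,1]

```text
t: 12.2
eef_pos: [0.5235, 0.1187, 0.073]
tool_rot: [-0.001, 0.995, -0.099, -0.0]
contact_force: [-3.0, -0.0, 12.8]
gripper_width: 0.003
```

Request:
apply_moves:
  increments:
    - [0,0,-16,0,0,0,1]
    - [0,20,0,0,0,0,1]
    - [0,28,0,0,0,0,1]
    - [0,15,0,0,0,0,1]
    - [0,3,0,0,0,0,1]
    - [0,0,2,0,0,0,1]
    - [0,0,1,0,0,0,1]
    - [0,0,0,0,0,0,1]

```text
t: 13.2
eef_pos: [0.5094, 0.0502, 0.0853]
tool_rot: [-0.001, 0.995, -0.099, -0.0]
contact_force: [-0.9, -0.6, 0.1]
gripper_width: -0.002
```

```bash
python3 -c "
from h import *
to(.5096,.0491,.0805)"
```

```text
t 13.2 pos [0.5094 0.0502 0.0853] F [-0.88 -0.59  0.06] w -0.002 | d mm [0.4 1.1 4.8] rot [-0.09  0.01  0.06]
```

Request:
apply_moves:
  increments:
    - [0.4,1,2,0,0,0,1]
    - [0,0,2,0,0,0,1]
    - [0,0,1.5,0,0,0,1]
    - [0,0,0.5,0,0,0,1]
    - [0,0,0.5,0,0,0,1]
    - [0,0,0.7,0,0,0,1]
    - [0,0,0.7,0,0,0,1]
    - [0,0,0.7,0,0,0,1]

```text
t: 14.2
eef_pos: [0.5098, 0.0501, 0.0774]
tool_rot: [-0.002, 0.995, -0.098, -0.0]
contact_force: [-2.3, -0.8, 8.4]
gripper_width: -0.0
```

Request:
apply_moves:
  increments:
    - [0,0,0.7,0,0,0,1]
    - [0,0,0.7,0,0,0,1]
    - [0,0,0.7,0,0,0,1]
    - [0,0,0,0,0,0,1]
    - [0,0,0,0,0,0,1]
    - [0,0,0,0,0,0,1]
    - [0,0,0,0,0,0,1]
    - [0,0,0,0,0,0,1]

```text
t: 15.2
eef_pos: [0.5098, 0.0501, 0.0787]
tool_rot: [-0.004, 0.995, -0.099, -0.001]
contact_force: [-1.3, -0.2, 4.1]
gripper_width: 0.001
```

Request:
apply_moves:
  increments:
    - [0,0,0.7,0,0,0,1]
    - [0,0,0.7,0,0,0,1]
    - [0,0,0.7,0,0,0,1]
    - [0,0,0.7,0,0,0,1]
    - [0,0,0.7,0,0,0,1]
    - [0,0,0.7,0,0,0,1]
    - [0,0,0.7,0,0,0,1]
    - [0,0,0.7,0,0,0,1]

```text
t: 16.2
eef_pos: [0.5098, 0.0502, 0.0749]
tool_rot: [-0.005, 0.995, -0.099, -0.001]
contact_force: [-2.5, 0.1, 6.0]
gripper_width: 0.001
```

Request:
apply_moves:
  increments:
    - [0,0,0.6,0,0,0,1]
    - [0,0,0.6,0,0,0,1]
    - [0,0,0.4,0,0,0,1]
    - [0,0,0.2,0,0,0,1]
    - [0,0,0.2,0,0,0,1]
    - [0,0,0.2,0,0,0,1]
    - [0,0,0.2,0,0,0,1]
    - [0,0,0.2,0,0,0,1]

```text
t: 17.2
eef_pos: [0.5098, 0.0502, 0.073]
tool_rot: [-0.005, 0.995, -0.099, -0.001]
contact_force: [-2.4, -0.5, 5.8]
gripper_width: -0.0
```

Request:
apply_moves:
  increments:
    - [0,0,-5,0,0,0,1]
    - [0,0,-10,0,0,0,1]
    - [0,0,-14,0,0,0,1]
    - [0,0,0,0,0,0,-1]
    - [0,0,0,0,0,0,-1]
    - [0,0,0,0,0,0,-1]
    - [0,0,0,0,0,0,-1]
    - [0,0,0,0,0,0,-1]

```text
t: 18.2
eef_pos: [0.5097, 0.0499, 0.1033]
tool_rot: [-0.005, 0.995, -0.099, -0.001]
contact_force: [0.3, -0.0, -0.1]
gripper_width: 0.999
```

```bash
python3 -c "
from h import *
to(.5096,.0491,.0575);snap('side','s2.png');snap('top','t2.png')
s=cv2.imread('pics/s2.png');t=cv2.imread('pics/t2.png')
a=cv2.resize(s[150:250,220:320],(500,500),interpolation=2);b=cv2.resize(t[220:300,140:270],(650,400),interpolation=2)
o=np.zeros((500,800,3),np.uint8);o[:400,:400]=cv2.resize(a,(400,400));o[:246,400:]=cv2.resize(b,(400,246));cv2.imwrite('pics/z2.png',o)"
```

```text
t 18.2 pos [0.5097 0.0499 0.1033] F [ 0.34 -0.   -0.13] w 0.999 | d mm [ 0.2  1.2 45.8] rot [-0.54  0.2   0.01]
```

View pics/z2.png

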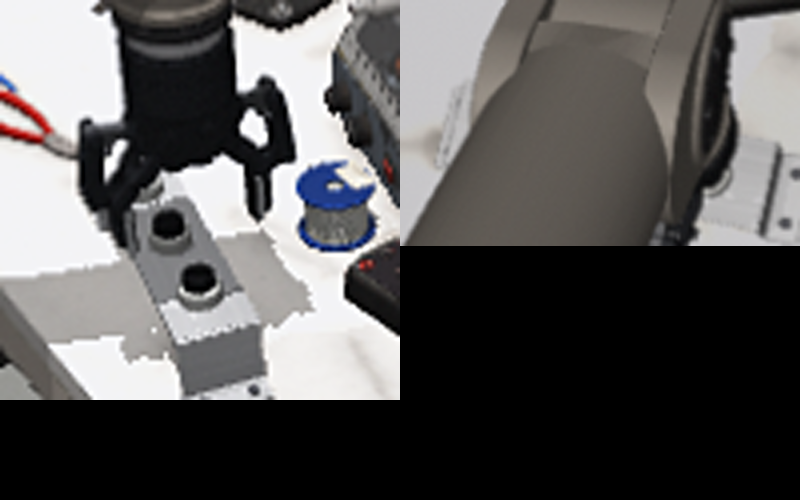

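Request:
apply_moves:
  increments:
    - [0.2,1.2,12,-0.5,0.2,0,-1]
    - [0,0,12,0,0,0,-1]
    - [0,0,10,0,0,0,-1]
    - [0,0,6,0,0,0,-1]
    - [0,0,4,0,0,0,-1]
    - [0,0,0,0,0,0,-1]
    - [0,0,0,0,0,0,-1]
    - [0,0,0,0,0,0,-1]

```text
t: 19.3
eef_pos: [0.5095, 0.0485, 0.0557]
tool_rot: [0.0, 0.995, -0.099, -0.0]
contact_force: [0.7, -0.1, -0.2]
gripper_width: 0.998
```

```bash
python3 -c "
from h import *
to(.5096,.0491,.0575);snap('side','s3.png')
s=cv2.imread('pics/s3.png')
cv2.imwrite('pics/z3.png',cv2.resize(s[170:250,220:320],(750,600),interpolation=2))"
```

```text
t 19.3 pos [0.5095 0.0485 0.0557] F [ 0.72 -0.05 -0.18] w 0.998 | d mm [-0.  -0.6 -1.8] rot [ 0.02  0.02 -0.  ]
```

View pics/z3.png

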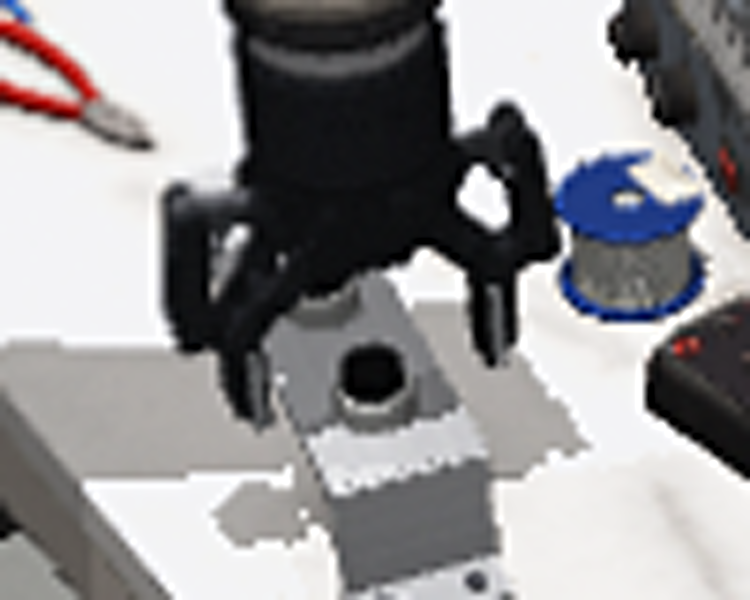

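Request:
apply_moves:
  increments:
    - [0,-0.6,-2.2,0,0,0,-1]
    - [0,0,0,0,0,0,-0.2]
    - [0,0,0,0,0,0,-0.1]
    - [0,0,0,0,0,0,0.1]
    - [0,0,0,0,0,0,0.3]
    - [0,0,0,0,0,0,0.5]
    - [0,0,0,0,0,0,1]
    - [0,0,0,0,0,0,1]
  grip_force: 35

```text
t: 20.35
eef_pos: [0.51, 0.0494, 0.0588]
tool_rot: [-0.0, 0.995, -0.099, 0.0]
contact_force: [-1.2, -0.5, 1.7]
gripper_width: 0.356
```

```bash
python3 -c "
from h import *
to(.5096,.0491,.0575);snap('side','s4.png')
s=cv2.imread('pics/s4.png')
cv2.imwrite('pics/z4.png',cv2.resize(s[170:250,220:320],(750,600),interpolation=2))"
```

```text
t 20.35 pos [0.51   0.0494 0.0588] F [-1.23 -0.46  1.68] w 0.356 | d mm [-0.3  0.3  1.3] rot [-0.03 -0.02  0.01]
```

View pics/z4.png

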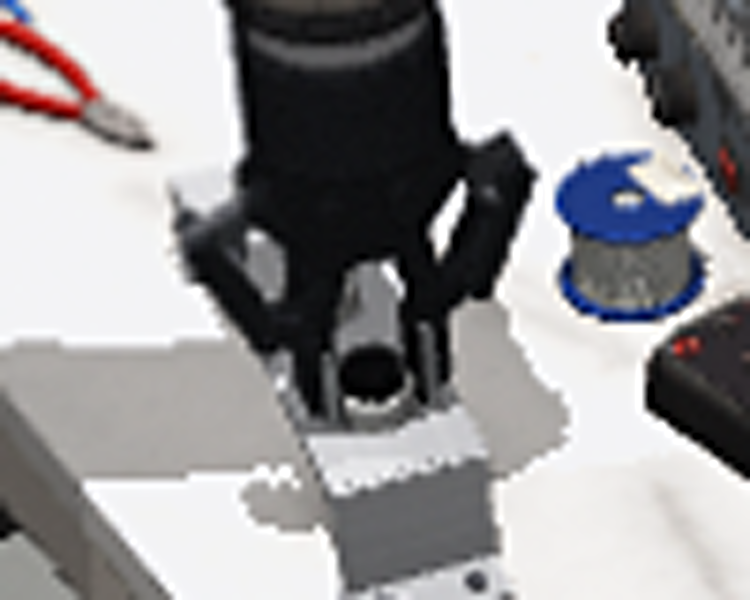

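Request:
apply_moves:
  increments:
    - [0,0,-3,0,0,0,1]
    - [0,0,-5,0,0,0,1]
    - [0,0,-8,0,0,0,1]
    - [0,0,-10,0,0,0,1]
    - [0,0,-12,0,0,0,1]
    - [0,0,-14,0,0,0,1]
    - [0,0,-14,0,0,0,1]
    - [0,0,0,0,0,0,1]

```text
t: 21.4
eef_pos: [0.5103, 0.0493, 0.1301]
tool_rot: [-0.001, 0.995, -0.099, 0.001]
contact_force: [0.5, 0.1, -2.2]
gripper_width: 0.351
```

```bash
python3 -c "
from h import *
to(.559,-.264,.125);snap('side','s5.png')
s=cv2.imread('pics/s5.png')
cv2.imwrite('pics/z5.png',cv2.resize(s[160:240,220:320],(750,600),interpolation=2))"
```

```text
t 21.4 pos [0.5103 0.0493 0.1301] F [ 0.47  0.14 -2.18] w 0.351 | d mm [109.7 297.5   5. ] rot [-0.07 -0.09 -0.01]
```

View pics/z5.png

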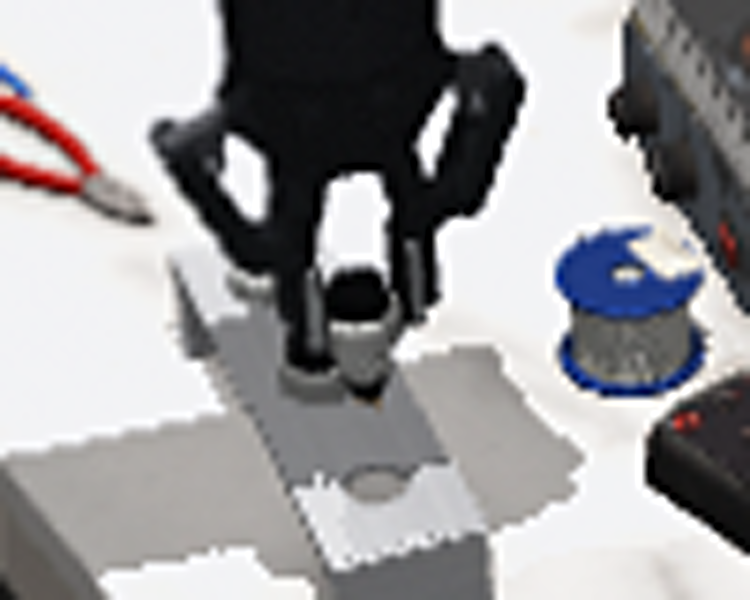

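```bash
python3 -c "
from h import *
b=.1301-.0028
print((proj('side',[[.5103,.0493,b+.023],[.5103,.0493,b+.013],[.5103,.0493,b],[.5103,.0493,b-.028],[.5103,.0493,b-.034]])-[220,160])*7.5)
print((proj('side',[[.5103,.0493,.056]])-[220,160])*7.5)"
```

```text
[[355.20100925 278.98086148]
 [357.48228225 301.14970153]
 [360.41948651 329.640256  ]
 [366.63809972 389.76728702]
 [367.95178351 402.43594102]]
[[375.97217897 479.53365742]]
```

Request:
apply_moves:
  increments:
    - [8,20,0,0,0,0,1]
    - [15,41,0,0,0,0,1]
    - [15,41,0,0,0,0,1]
    - [15,41,0,0,0,0,1]
    - [15,41,0,0,0,0,1]
    - [15,41,0,0,0,0,1]
    - [15,40,0,0,0,0,1]
    - [7,20,0,0,0,0,1]

```text
t: 22.45
eef_pos: [0.5568, -0.2553, 0.1242]
tool_rot: [-0.001, 0.995, -0.095, -0.003]
contact_force: [-0.1, 0.2, -1.5]
gripper_width: 0.353
```

```bash
python3 -c "
from h import *
to(.5593,-.264,.11)"
```

```text
t 22.45 pos [ 0.5568 -0.2553  0.1242] F [-0.09  0.19 -1.55] w 0.353 | d mm [ 4.2  8.1 14.1] rot [-0.06  0.41  0.49]
```

Request:
apply_moves:
  increments:
    - [2,3,4,0,0.2,0.3,1]
    - [1,2,4,0,0.2,0.2,1]
    - [0,0,4,0,0,0,1]
    - [0,0,0,0,0,0,1]
    - [0,0,0,0,0,0,1]
    - [0,0,0,0,0,0,1]
    - [0,0,0,0,0,0,1]
    - [0,0,0,0,0,0,1]

```text
t: 23.45
eef_pos: [0.5583, -0.2573, 0.1097]
tool_rot: [-0.002, 0.995, -0.098, -0.001]
contact_force: [0.2, 0.3, -1.0]
gripper_width: 0.353
```

```bash
python3 -c "
from h import *
to(.5593,-.264,.11);snap('side','s6.png');snap('top','t6.png')
s=cv2.imread('pics/s6.png');t=cv2.imread('pics/t6.png')
cv2.imwrite('pics/z6.png',cv2.resize(s[240:310,315:415],(800,560),interpolation=2))
cv2.imwrite('pics/z6t.png',cv2.resize(t[180:290,340:440],(550,600),interpolation=2))"
```

```text
t 23.45 pos [ 0.5583 -0.2573  0.1097] F [ 0.18  0.27 -0.98] w 0.353 | d mm [ 2.3  6.3 -0.3] rot [-0.17  0.17  0.11]
```

View pics/z6.png

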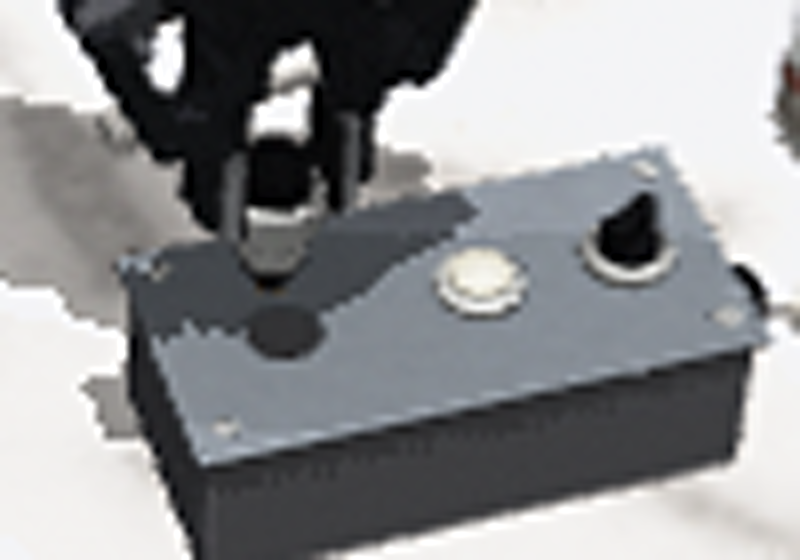

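View pics/z6t.png

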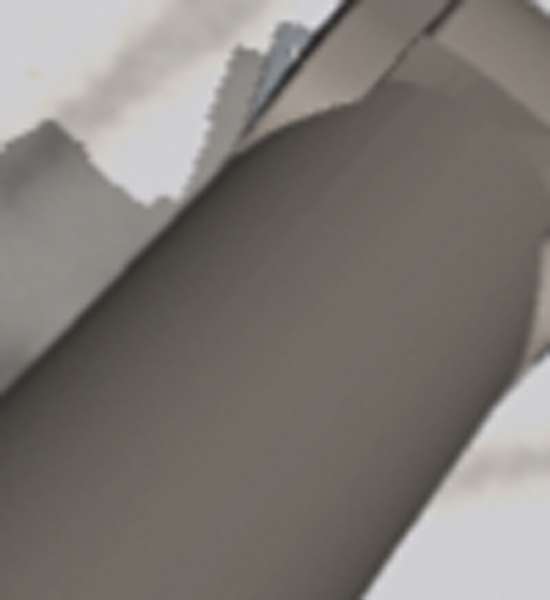

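Request:
apply_moves:
  increments:
    - [2.3,6.3,0,-0.2,0.2,0.1,1]
    - [0,0,0,0,0,0,1]
    - [0,0,0,0,0,0,1]
    - [0,0,2,0,0,0,1]
    - [0,0,2,0,0,0,1]
    - [0,0,2,0,0,0,1]
    - [0,0,0,0,0,0,1]
    - [0,0,0,0,0,0,1]

```text
t: 24.55
eef_pos: [0.5592, -0.2646, 0.103]
tool_rot: [0.0, 0.995, -0.099, 0.0]
contact_force: [0.2, -0.3, -0.6]
gripper_width: 0.354
```

```bash
python3 -c "
from h import *
to(.5593,-.264,.09);snap('side','s7.png')
s=cv2.imread('pics/s7.png')
x,y,z=bot.get_obs()['eef_pos'];b=z-.0028
P=(proj('side',[[x,y,b+.023],[x,y,b+.013],[x,y,b],[x,y,b-.028],[x,y,b-.034],[.5593,-.264,.062]])-[325,250]+.5)*10
print(P)
z=cv2.resize(s[250:305,325:395],None,fx=10,fy=10,interpolation=2)
for p in P: cv2.circle(z,tuple(int(v) for v in p),3,(0,0,255),-1)
cv2.imwrite('pics/z7.png',z)"
```

```text
t 24.55 pos [ 0.5592 -0.2646  0.103 ] F [ 0.24 -0.28 -0.61] w 0.354 | d mm [ 0.  -0.6 13. ] rot [ 0.04 -0.02 -0.02]
[[268.95893216 135.63040676]
 [267.51607133 165.53992084]
 [265.66199641 203.88481823]
 [261.75003732 284.46465935]
 [260.92596055 301.38343527]
 [259.29256784 311.41311377]]
```

View pics/z7.png

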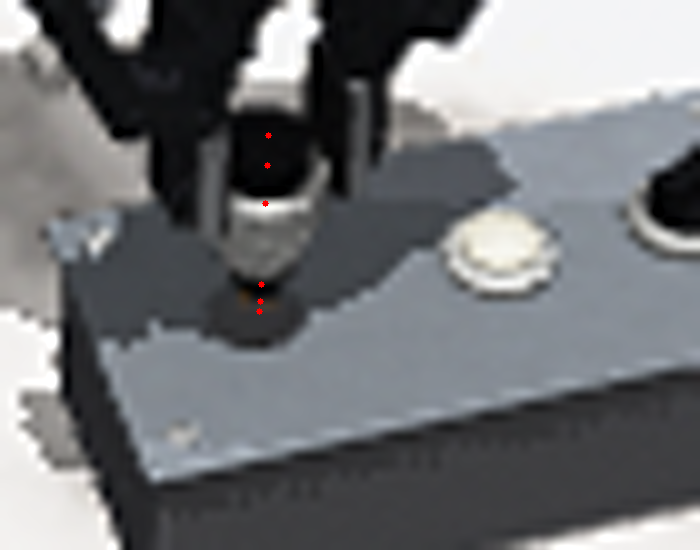

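Request:
apply_moves:
  increments:
    - [0,-0.6,2,0,0,0,1]
    - [0,0,2,0,0,0,1]
    - [0,0,2,0,0,0,1]
    - [0,0,2,0,0,0,1]
    - [0,0,2,0,0,0,1]
    - [0,0,2,0,0,0,1]
    - [0,0,2,0,0,0,1]
    - [0,0,0,0,0,0,1]

```text
t: 25.6
eef_pos: [0.5593, -0.264, 0.0879]
tool_rot: [0.0, 0.995, -0.099, 0.0]
contact_force: [1.1, -0.0, -1.2]
gripper_width: 0.355
```

```bash
python3 -c "
from h import *
to(.5593,-.264,.0648)"
```

```text
t 25.6 pos [ 0.5593 -0.264   0.0879] F [ 1.07 -0.01 -1.19] w 0.355 | d mm [ 0.   0.  23.1] rot [ 0.04 -0.02 -0.02]
```

Request:
apply_moves:
  increments:
    - [0,0,1.5,0,0,0,1]
    - [0,0,1.5,0,0,0,1]
    - [0,0,1.5,0,0,0,1]
    - [0,0,1.5,0,0,0,1]
    - [0,0,1.5,0,0,0,1]
    - [0,0,1,0,0,0,1]
    - [0,0,1,0,0,0,1]
    - [0,0,0,0,0,0,1]

```text
t: 26.6
eef_pos: [0.5594, -0.264, 0.0778]
tool_rot: [0.0, 0.995, -0.099, 0.0]
contact_force: [-0.9, 0.0, -1.1]
gripper_width: 0.356
```

Request:
apply_moves:
  increments:
    - [0,0,1.5,0,0,0,1]
    - [0,0,1.5,0,0,0,1]
    - [0,0,1.5,0,0,0,1]
    - [0,0,1.5,0,0,0,1]
    - [0,0,1.5,0,0,0,1]
    - [0,0,1.5,0,0,0,1]
    - [0,0,1,0,0,0,1]
    - [0,0,0,0,0,0,1]

```text
t: 27.6
eef_pos: [0.5594, -0.264, 0.0671]
tool_rot: [0.0, 0.995, -0.099, 0.0]
contact_force: [-0.5, -0.0, 0.0]
gripper_width: 0.351
```

Request:
apply_moves:
  increments:
    - [0,0,0.6,0,0,0,1]
    - [0,0,0.5,0,0,0,1]
    - [0,0,0.5,0,0,0,1]
    - [0,0,0.3,0,0,0,1]
    - [0,0,0.3,0,0,0,1]
    - [0,0,0,0,0,0,1]
    - [0,0,0,0,0,0,1]
    - [0,0,0,0,0,0,1]

```text
t: 28.6
eef_pos: [0.5595, -0.2641, 0.0649]
tool_rot: [0.0, 0.995, -0.099, 0.0]
contact_force: [0.3, 0.0, -1.6]
gripper_width: 0.353
```

Request:
apply_moves:
  increments:
    - [0,0,0.4,0,0,0,1]
    - [0,0,0.4,0,0,0,1]
    - [0,0,0.4,0,0,0,1]
    - [0,0,0.4,0,0,0,1]
    - [0,0,0,0,0,0,1]
    - [0,0,0,0,0,0,1]
    - [0,0,0,0,0,0,1]
    - [0,0,0,0,0,0,1]

```text
t: 29.6
eef_pos: [0.5596, -0.2641, 0.0648]
tool_rot: [-0.0, 0.995, -0.1, 0.001]
contact_force: [-1.4, 0.2, 2.5]
gripper_width: 0.354
```

```bash
python3 -c "
from h import *
to(.5593,-.264,.0648);snap('side','s8.png')
s=cv2.imread('pics/s8.png')
cv2.imwrite('pics/z8.png',cv2.resize(s[250:305,325:395],None,fx=10,fy=10,interpolation=2))"
```

```text
t 29.6 pos [ 0.5596 -0.2641  0.0648] F [-1.38  0.15  2.45] w 0.354 | d mm [-0.3 -0.   0. ] rot [-0.02 -0.07 -0.03]
```

View pics/z8.png

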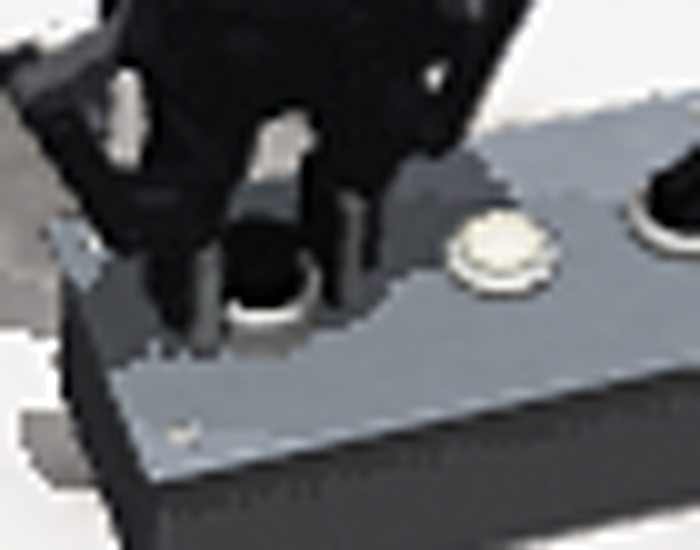

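Request:
apply_moves:
  increments:
    - [0,0,0,0,0,0,0.2]
    - [0,0,0,0,0,0,0.1]
    - [0,0,0,0,0,0,0]
    - [0,0,0,0,0,0,-0.1]
    - [0,0,0,0,0,0,-0.1]
    - [0,0,0,0,0,0,-0.1]
    - [0,0,0,0,0,0,-0.1]
    - [0,0,0,0,0,0,-0.1]

```text
t: 30.65
eef_pos: [0.5598, -0.2643, 0.0644]
tool_rot: [0.0, 0.995, -0.1, 0.001]
contact_force: [1.1, -0.1, -0.4]
gripper_width: 0.551
```

Request:
apply_moves:
  increments:
    - [0,0,-2,0,0,0,-0.1]
    - [0,0,-5,0,0,0,-0.1]
    - [0,0,-10,0,0,0,-0.1]
    - [0,0,-15,0,0,0,-0.1]
    - [0,0,-25,0,0,0,-0.1]
    - [0,0,-30,0,0,0,-0.1]
    - [0,0,-30,0,0,0,-0.1]
    - [0,0,-20,0,0,0,-0.1]

```text
t: 31.65
eef_pos: [0.5592, -0.2646, 0.21]
tool_rot: [0.0, 0.995, -0.1, 0.001]
contact_force: [0.5, 0.4, 0.4]
gripper_width: 0.548
```

```bash
python3 -c "
from h import *
to(.5593,-.264,.0648);snap('side','s9.png')
s=cv2.imread('pics/s9.png')
a=cv2.resize(s[240:310,320:420],(800,560),interpolation=2)
cv2.imwrite('pics/z9.png',a)
cv2.imwrite('pics/z9b.png',cv2.resize(s[170:250,220:320],(750,600),interpolation=2))
print((proj('side',[[.5593,-.264,.062],[.5593,-.264,.085]])-[320,240]+.5)*8)"
```

```text
t 31.65 pos [ 0.5592 -0.2646  0.21  ] F [0.52 0.35 0.37] w 0.548 | d mm [ -0.3  -0.6 145.2] rot [ 0.02 -0.14 -0.08]
[[247.43405427 329.13049102]
 [249.95936621 276.97788324]]
```

View pics/z9.png

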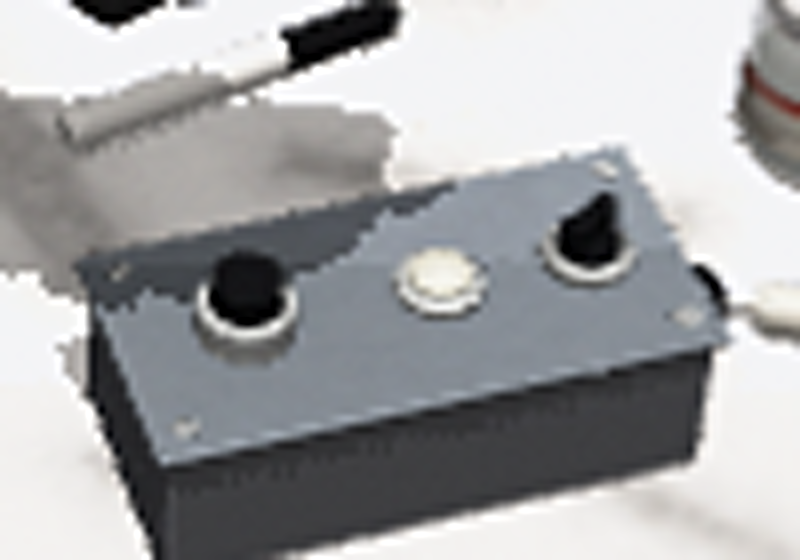

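View pics/z9b.png

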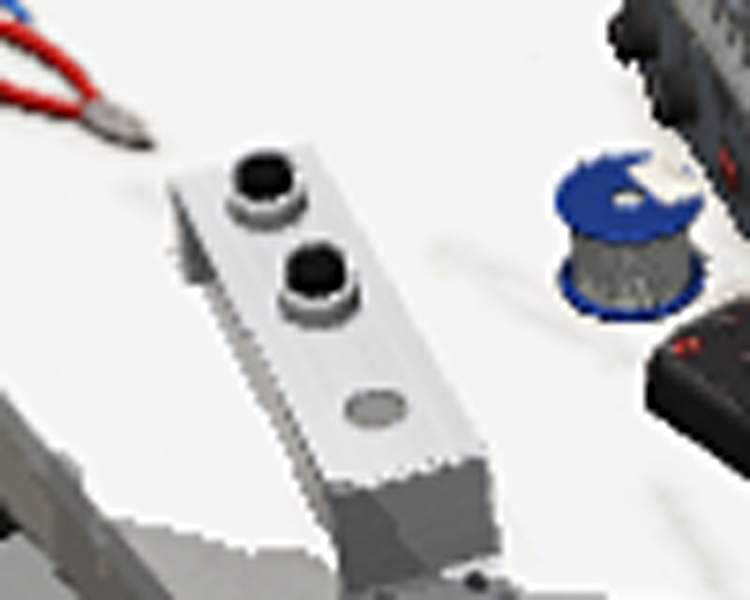

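```bash
python3 -c "
from h import *
print(bot.hand_in())"
```

```text
the job is handed in; nothing more can be done
None
```

The working button was in hole 3. It now sits in the control box's empty hole, and the job was handed in at about 31.7 s on the robot's clock.

**Finding the good button.** I pressed all three caps with the shut fingertips.

| Button | Part-way down | At the stop |
|---|---|---|
| 1 | 4.1 N with the tip at z = 76.7 mm | 14.4 N |
| 2 | 4.1 N with the tip at z = 76.7 mm | 12.8 N |
| 3 | 8.4 N with the tip at z = 77.4 mm | 5.8 N, after falling through 6.0 N |

Buttons 1 and 2 rose steadily, so I judged them soft. Button 3 rose early and then gave way. The highest force I read was 14.4 N, but I only see a reading at the end of each one-second call, so brief peaks in between were not seen.

**Moving it.** I gripped button 3 by its steel bezel and lowered it into the hole. Vertical force stayed within about 2 N until the bezel touched the panel at the expected height, at 2.5 N. I then opened the fingers and backed off to z = 210 mm.

**Last checks.**
- The last side picture shows the button upright and flat on the panel, the two soft buttons standing in the bracket, and the gripper clear. The bystanders it covers (spool, multimeter, marker) look in place, but I did not look at the cutters again.
- The two cameras disagreed by about 2 mm in x, so I worked from their mean and the distance between the button and the hole.
- The arm blocked the top view while I was placing the button, so its final position was checked only from the side camera and the arm's readings.

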